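# Open the gold dust trap

## Robot

A 6-joint arm with a two-finger parallel gripper is mounted at the origin on the work surface. World frame = base frame: x ahead of the robot, y to its left, z up, the work surface at z = 0. Lengths are in m, angles in rad, forces in N, time in s.
With the tool pointing down it reaches from about 0.25 to 0.725 m from the base axis. Payload 4 kg.
Tool frame: the origin (TCP) lies between the finger pads; the fingertips stand 17 mm ahead of it and the grasp point (between the pads) lies 2 mm behind it; z points along the fingers, x is the direction in which the jaws open and shut, and the axes are right-handed (so a half turn about z gives the same grasp; the last joint's range is limited). The gripper opens to 85 mm and grips with 20 to 120 N. Pads are 22 mm wide; open, the fingers measure 114 mm over their backs; the gripper's body (76 mm by 85 mm) begins 54 mm behind the grasp point. The pads swing forward as they close: fully open they stand 13 mm farther back than shut.
Start: joints at [-1.108, 0.241, 0.005, 1.335, 0, 1.571], TCP at [0.223, -0.447, 0.248] pointing down, gripper open.
Joint ranges: [-2.72, 2.72], [-1.05, 1.87], [-1.09, 1.28], [-1.99, 2.15], [-1.42, 1.44], [-3.14, 3.14]. Speed limits (rad/s): [2.79, 2.79, 3.14, 3.14, 3.14, 3.14].

## Interface

Orientations are given as a unit quaternion [x, y, z, w].
In Python, from workcell import telemetry, cams, workorder gives the robot as it stands. The module is installed in compiled form; this text tells all that it offers.
- The arm moves only by the tool apply_moves, never from a script. Its argument "moves" is a list that holds one entry, the list of rows, each a list of 4 numbers: the shift along the tool's x, y, z in mm, then the turn about the tool's z in degrees. A call has exactly 10 rows; each row shifts and turns the pose as measured when the row begins, along the tool's axes as they then stand; what a row does not reach is not made up. A row lasts 1/10 s, in which the tool goes at most 50 mm and 8.59 degrees, less where a joint would pass 70% of its speed; a pose out of reach is approached as far as the arm can. A call with a gripper value outside its range is refused whole. "hand" is the gripper's target within -1 to 1 (fully open at 1, half-way at 0, shut at -1), set as the call begins (left out, the last holds). The fingers move at their own pace and stop on an object; the grip force is fixed at half the most. Time passes only in rows, so rows that do not move let the fingers close, or fill a call up. It gives the time, the measured TCP pose, the force and the opening at its end, in the units of the state.
- telemetry.get_obs(): the state, without advancing time (a new reading comes with each control period).
- cams.camera(name): name is "side" or "top" or "wrist"; returns a dict with "color" (400x640x3 uint8, red, green, blue), "fovy" (degrees; the focal length in pixels is half the picture's height over the tangent of half this angle, whatever the lens; pixels are square), "cx", "cy" (the principal point, pixels), "camera_from_world" (4x4, takes a point from world to camera coordinates). Camera axes: x right, y down, z forward; pixel columns grow to the right and rows downward; lengths in m; the calibration is good to about 2 mm. The wrist camera is an equidistant fisheye: a pixel r from the principal point sees the ray r / f radians off the axis. A picture is of the moment at which its call begins. There is no depth.
- workorder.job_done(): hands the job in, once; it reports no verdict.
The state is a dict: "clock": time; "joint_pos": joint angles; "joint_vel": joint speeds; "tau": joint torques, N m; "eef_pos": TCP position; "tool_rot": TCP orientation; "ft_force": force on the tool from outside, world axes, zero at the start; "ft_torque": the same for the moment, N m; "grip_width": finger opening in m.
Only numpy, scipy, OpenCV 4.12 (cv2) and the standard library are available. Lean on these libraries where they do the work, as an engineer would, in place of code of your own. Each camera call takes 0.05 s, during which the arm holds its last target. There are 200 camera calls.

## Task

Free the yellow access panel of the gold dust trap: take the red-handled slotted screwdriver from its wooden stand, set its blade in the slot of the cam fastener on the yellow-panel box and give it a quarter turn counter-clockwise (seen from above), so that the panel pops up. Then put the screwdriver back upright in its own stand; leave the fastener of the grey-panel silver box locked.

Things in the scene. Friction and masses are not known exactly. Their poses are not given: they have to be found in the camera images.
- driver_grip (a point): Centre of the red handle of the slotted screwdriver standing upright in its wooden stand: 40 (point x) x 24 (point y) x 60 mm tall; grip across the 24 mm flats from above. Point z up. Round flange below, 50 mm wide, underside 35 mm below this point; blade tip 90 mm below. Blade 20 mm wide along point x, 4 mm thick; a half turn looks the same. 0.15 kg. Not the round wooden-handled awl in a like stand.
- stand_top (a point): Centre of the top face of the screwdriver's own stand, a fixed light-wood block 84 x 84 x 65 mm with a 32 x 32 mm square hole right through. The screwdriver hangs in it by its flange, at any yaw: handle centre 35 mm above this point. Lift the blade clear of the hole; the awl in the like stand, 160 mm or more away, is 132 mm tall with it.
- gold_slot (a point): Centre of the slot floor of the cam fastener on the gold trap (fixed grey box 180 x 150 x 60 mm, yellow panel on top), 66 mm above the bench. Point x along the slot, turns with it; z up. Slot between two brass ribs 32 mm long: 8 mm wide for 7 mm up, then flared to 18 mm at the top, 16 mm up. Red tongue, 3 mm high, from 17 to 46 mm along point x, over the panel's edge while locked.
- gold_cam (a joint): Angle of that fastener: 0 to 0.15 rad locked; grows counter-clockwise from above to a stop at 1.62. Stiff (0.06 N m), stays where left; 1.2 rad or more counts as open. The blade has up to 12 degrees of play in the slot, so turn the driver 95 to 103 degrees from the locked slot's direction.
- gold_panel (a joint): Lift of the yellow panel (105 x 125 x 5 mm, hinged on the edge away from the fastener): under 0.03 rad while the red tongue holds it; once the tongue has swung off its edge (about 1 rad of the fastener) a spring lifts it to 0.15 rad, front edge 16 mm up.
- silver_cam (a joint): Angle of the like fastener on the silver dust trap, the same box with a grey panel: 0 to 0.15 rad locked. It must stay locked.

How it is judged:
On the way, in this order (a step that is already met when the one before it is completed fails the run):
1. the screwdriver's blade is in the slot of the still locked gold fastener (horizontal distance between driver_grip and gold_slot below 0.018 m and z of driver_grip in the frame of gold_slot below 0.099 m and angle between driver_grip's own z axis and vertical below 0.2 rad and value of joint gold_cam below 0.7 rad), for 0.1 s.
2. the fastener is turned open with the screwdriver in its slot (horizontal distance between driver_grip and gold_slot below 0.018 m and z of driver_grip in the frame of gold_slot below 0.099 m and angle between driver_grip's own z axis and vertical below 0.2 rad and value of joint gold_cam above 1.2 rad), for 0.1 s.
At the end, for the whole second after the job is handed in: Gold fastener open (past 1.2 rad) and its yellow panel popped up (past 0.1 rad); silver fastener locked (under 0.3 rad); screwdriver upright (within 10 degrees) in its own stand, on its flange (height within 10 mm, within 20 mm of the centre) (value of joint gold_panel above 0.1 rad and value of joint gold_cam above 1.2 rad and value of joint silver_cam below 0.3 rad and horizontal distance between driver_grip and stand_top below 0.02 m and z of driver_grip in the frame of stand_top between 0.025 and 0.045 m and angle between driver_grip's own z axis and vertical below 0.18 rad); the robot touches nothing.
It fails at once if the silver box's fastener is turned (value of joint silver_cam above 0.35 rad).
It also fails if it takes over 50 s, if anything falls off the work surface, if the arm or the gripper's body presses on something with over 40 N, if the wrist force passes 120 N, or if a joint passes its speed limit or range.

## Working session

There is one attempt and no reset: what is moved stays moved. The work goes in short steps, Python scripts to look and compute and a tool call to move; the robot and the scene stay as the last step left them, time stands still between calls to the robot, and variables do not carry over. Pictures are saved under pics/ and viewed, about 8 in all and at most 12, crops included, and the job is handed in when it is done.

Besides the shell and the picture viewer there is one more tool, called as name(argument=value, ...), one argument or row to a line, values as JSON. apply_moves: Moves the arm, as the interface text tells. Its arguments: {"type":"object","properties":{"moves":{"type":"array"},"hand":{"type":"number"}},"required":["moves"]}

```bash
mkdir -p pics; cat > h.py <<'E'
import numpy as np, cv2
from workcell import telemetry, cams, workorder
from scipy.spatial.transform import Rotation as R
def snap(n,f):
    c=cams.camera(n); cv2.imwrite(f,c["color"][:,:,::-1]); np.savez(f[:-4]+".npz",**{k:c[k] for k in c}); return c
def ray(c,u,v):
    f=200/np.tan(np.radians(float(c["fovy"]))/2); d=np.array([(u-c["cx"])/f,(v-c["cy"])/f,1.])
    if c.get("fish"):
        r=np.hypot(d[0],d[1]); d=np.array([d[0]/r*np.sin(r),d[1]/r*np.sin(r),np.cos(r)]) if r>1e-9 else d
    T=np.linalg.inv(c["camera_from_world"]); return T[:3,3],T[:3,:3]@d
def at(c,u,v,z):
    o,d=ray(c,u,v); return o+d*(z-o[2])/d[2]
def load(f,fish=False):
    c=dict(np.load(f)); c["fish"]=fish; return c
E
python3 - <<'E'
from h import *
for n in("top","side"):
    c=snap(n,f"pics/{n}0.png"); print(n,c["fovy"],c["cx"],c["cy"],np.linalg.inv(c["camera_from_world"]).round(3))
o=telemetry.get_obs(); print(o)
E
```

```text
top 46.39891457280312 314.3673841660244 197.71644308267815 [[ 0.024 -0.992  0.124  0.434]
 [-1.    -0.026 -0.009 -0.007]
 [ 0.013 -0.123 -0.992  1.153]
 [ 0.     0.     0.     1.   ]]
side 44.10067630621506 328.83749721833374 195.3469369866147 [[ 0.934 -0.229  0.273  0.34 ]
 [-0.356 -0.632  0.688 -0.631]
 [ 0.015 -0.74  -0.672  0.725]
 [ 0.     0.     0.     1.   ]]
{'clock': 0.1, 'joint_pos': array([-1.10805046e+00,  2.41318981e-01,  3.89830110e-03,  1.33521707e+00,
       -1.98582817e-05,  1.57080008e+00]), 'joint_vel': array([ 2.42823829e-03, -1.55587583e-03,  3.35607532e-03,  9.68649782e-05,
        3.15318234e-05,  1.63170892e-03]), 'tau': array([ 1.02228837e-04, -3.73137188e+01,  2.53010362e+01,  1.08680053e-02,
        5.50595303e-05, -1.06848879e-05]), 'eef_pos': array([ 0.22296536, -0.44695058,  0.2475263 ]), 'tool_rot': array([ 8.50412340e-01, -5.26115960e-01, -7.88209448e-04, -4.75953806e-04]), 'ft_force': array([ 0.89663489,  0.2630067 , -0.27913963]), 'ft_torque': array([ 0.02777805, -0.03101208, -0.00464953]), 'grip_width': 0.08490240954408815}
```

View pics/top0.png

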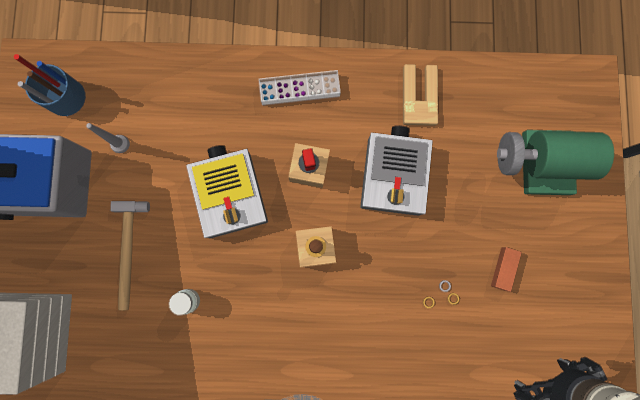

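View pics/side0.png

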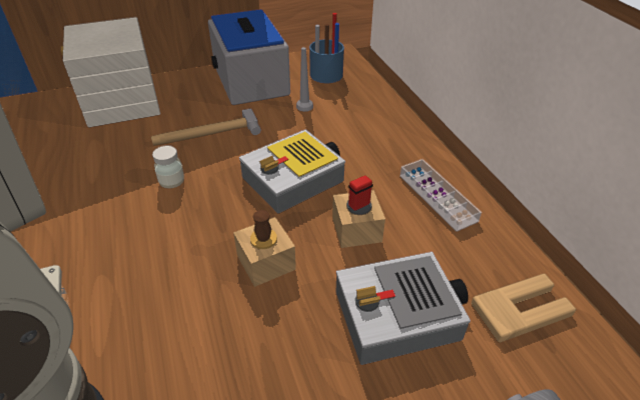

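The top picture shows the red handle at about (308,160), the gold fastener at about (231,213) and the awl at (316,247). I'll enlarge the top crops next.

```bash
python3 - <<'E'
from h import *
a=cv2.imread("pics/top0.png")
x=cv2.resize(a[180:240,195:265],None,fx=8,fy=8,interpolation=cv2.INTER_CUBIC)[:480,:560]
y=cv2.resize(a[135:195,280:340],None,fx=8,fy=8,interpolation=cv2.INTER_CUBIC)
o=np.hstack([x,y]); o=cv2.resize(o,None,fx=.75,fy=.75,interpolation=cv2.INTER_AREA); print(o.shape); cv2.imwrite("pics/c1.png",o)
E
```

```text
(360, 780, 3)
```

View pics/c1.png

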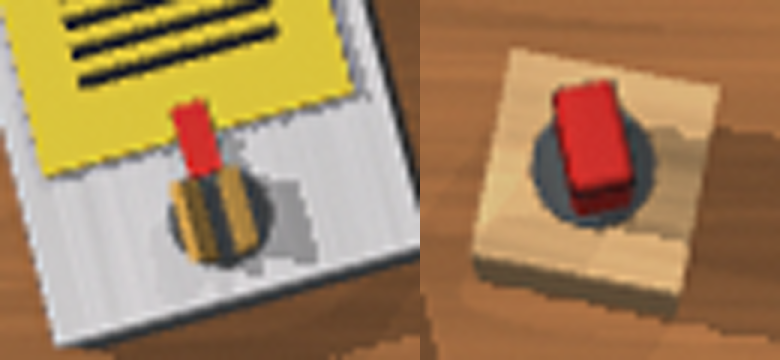

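```bash
python3 - <<'E'
from h import *
c=load("pics/top0.npz")
g=lambda x,y,z:at(c,195+x/6,180+y/6,z)
s=lambda x,y,z:at(c,280+(x-420)/6,135+y/6,z)
far,near=g(190,103,.068),g(206,174,.068); d=near-far
print("slot",near+d/np.linalg.norm(d)*.017,np.linalg.norm(d),"yaw",np.degrees(np.arctan2(-d[1],-d[0])))
P=[s(*p,.13) for p in((553,92),(612,80),(632,180),(575,193))]; print("handle",np.mean(P,0)); e=P[0]+P[1]-P[2]-P[3]; print(np.degrees(np.arctan2(e[1],e[0])),np.linalg.norm(e)/2)
print("stand",np.mean([s(*p,.065) for p in((511,50),(720,88),(683,290),(473,256))],0))
o=telemetry.get_obs(); M=R.from_quat(o["tool_rot"]).as_matrix(); print(M.round(3))
E
```

```text
slot [0.52084815 0.17549796 0.068     ] 0.028625065212766157 yaw 15.236104491552355
handle [ 0.65090271 -0.00243683  0.13      ]
13.076764617077842 0.03888829204799959
stand [ 0.65091249 -0.00399499  0.065     ]
[[ 0.446 -0.895 -0.001]
 [-0.895 -0.446  0.002]
 [-0.002  0.    -1.   ]]
```

apply_moves(
  moves=[
    [[-15,-41,0,0],[-15,-41,0,0],[-15,-41,0,0],[-15,-41,0,0],[-15,-41,0,0],[-15,-41,0,0],[-15,-41,0,0],[-15,-41,0,0],[-15,-41,0,0],[-15,-41,0,0]],
  ],
  hand=1,
)

```text
clock: 1.1
eef_pos: [0.5297, -0.123, 0.2425]
tool_rot: [0.847, -0.532, -0.005, 0.0]
ft_force: [0.6, -1.0, -0.3]
grip_width: 0.0853
```

```bash
cat >> h.py <<'E'
def togo(x,y,z,yaw=None):
    o=telemetry.get_obs(); r=R.from_quat(o["tool_rot"]); M=r.as_matrix(); y0=np.degrees(np.arctan2(M[1,0],M[0,0]))
    print("t",round(o["clock"],2),"tcp",(o["eef_pos"]*1e3).round(1),"yaw",y0.round(2),"tilt",M[:,2].round(3),"q",np.degrees(o["joint_pos"]).round(1),"F",o["ft_force"].round(1),"w",round(o["grip_width"],4))
    print("tool mm",(M.T@(np.array([x,y,z])-o["eef_pos"])*1e3).round(1),"turn",None if yaw is None else round(-((yaw-y0+180)%360-180),1))
E
python3 -c "
from h import *
togo(.651,-.002,.22,103)"
```

```text
t 1.1 tcp [ 529.7 -123.   242.5] yaw -64.3 tilt [-0.008  0.004 -1.   ] q [-1.310e+01  1.930e+01  7.000e+00  7.820e+01  1.000e-01  1.412e+02] F [ 0.6 -1.  -0.3] w 0.0853
tool mm [ -56.3 -161.9   22. ] turn -167.3
```

apply_moves(
  moves=[
    [[-14,-40,5,0],[-14,-40,5,0],[-14,-40,5,0],[-14,-40,5,0],[0,0,0,-8.5],[0,0,0,-8.5],[0,0,0,-8.5],[0,0,0,-8.5],[0,0,0,-8.5],[0,0,0,-8.5]],
  ],
)

```text
clock: 2.1
eef_pos: [0.6542, 0.0114, 0.2089]
tool_rot: [0.994, -0.108, -0.012, -0.001]
ft_force: [-0.1, 0.4, -0.3]
grip_width: 0.0857
```

apply_moves(
  moves=[
    [[0,0,0,-8.5],[0,0,0,-8.5],[0,0,0,-8.5],[0,0,0,-8.5],[0,0,0,-8.5],[0,0,0,-8.5],[0,0,0,-8.5],[0,0,0,-8.5],[0,0,0,-8.5],[0,0,0,-8.5]],
  ],
)

```text
clock: 3.1
eef_pos: [0.6503, 0.0115, 0.1998]
tool_rot: [0.801, 0.598, -0.015, -0.014]
ft_force: [-0.1, -0.6, -0.4]
grip_width: 0.0852
```

```bash
python3 -c "
from h import *
togo(.651,-.002,.22,103)"
```

```text
t 3.1 tcp [650.3  11.5 199.8] yaw 73.54 tilt [-0.041  0.005 -0.999] q [ 0.9 34.5 24.5 82.4  0.3 17.3] F [-0.1 -0.6 -0.4] w 0.0852
tool mm [-12.9   3.6 -20.3] turn -29.5
```

apply_moves(
  moves=[
    [[0,0,-2,-7],[0,0,-2,-7],[0,0,-2,-7],[0,0,-2,-7],[0,0,0,0],[0,0,0,0],[0,0,0,0],[0,0,0,0],[0,0,0,0],[0,0,0,0]],
  ],
)

```text
clock: 4.1
eef_pos: [0.648, 0.0114, 0.2018]
tool_rot: [0.627, 0.779, -0.015, -0.022]
ft_force: [0.3, 0.6, -0.4]
grip_width: 0.0852
```

```bash
python3 -c "
from h import *
togo(.651,-.002,.22,103)
c=snap('wrist','pics/w1.png'); print(c['fovy'],c['cx'],c['cy'])"
```

```text
t 4.1 tcp [648.   11.4 201.8] yaw 102.35 tilt [-0.052  0.004 -0.999] q [  0.9  34.7  25.2  83.5   0.3 -11.5] F [ 0.3  0.6 -0.4] w 0.0852
tool mm [-13.4  -0.9 -18.4] turn -0.7
65.70646984690485 322.1186017126742 200.1638393120462
```

View pics/w1.png

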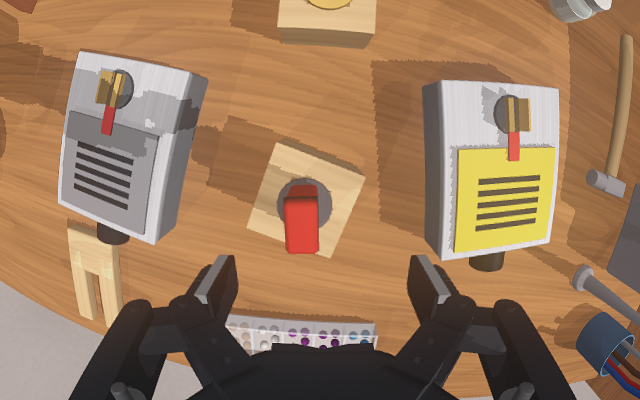

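The wrist picture shows the red handle's bright top face at about (285,198)-(317,198)-(318,253)-(288,254). The gold fastener is at about (515,114).

```bash
python3 - <<'E'
from h import *
c=load("pics/w1.npz",True)
P=[at(c,*p,.13) for p in((285,198),(317,198),(318,253),(288,254))]; print(np.mean(P,0)); e=P[2]+P[3]-P[0]-P[1]; print("yaw",np.degrees(np.arctan2(e[1],e[0])),np.linalg.norm(e)/2)
print("stand",np.mean([at(c,*p,.065) for p in((276,142),(365,177),(331,258),(247,228))],0))
f,n=at(c,513,160,.068),at(c,514,134,.068); d=n-f; print("slot",n+d/np.linalg.norm(d)*.017,np.linalg.norm(d),np.degrees(np.arctan2(-d[1],-d[0])))
E
```

```text
[ 0.65187586 -0.00187324  0.13      ]
yaw 13.086254097081206 0.04104552665673298
stand [ 0.652992   -0.00250028  0.065     ]
slot [0.52488702 0.177667   0.068     ] 0.025951202218717852 15.134311374447302
```

apply_moves(
  moves=[
    [[-7,2,0,-0.7],[-6,1,0,0],[0,0,8,0],[0,1,8,0],[0,0,8,0],[0,1,8,0],[0,0,8,0],[0,1,8,0],[0,0,4,0],[0,0,0,0]],
  ],
)

```text
clock: 5.15
eef_pos: [0.6535, -0.0008, 0.1429]
tool_rot: [0.622, 0.783, -0.016, -0.023]
ft_force: [-0.2, 0.2, -0.3]
grip_width: 0.0849
```

```bash
python3 -c "
from h import *
togo(.6515,-.002,.1,103)"
```

```text
t 5.15 tcp [653.5  -0.8 142.9] yaw 103.08 tilt [-0.055  0.004 -0.998] q [ -0.2  37.1  20.5  76.6   0.2 -13.3] F [-0.2  0.2 -0.3] w 0.0849
tool mm [-1.4  0.  43. ] turn 0.1
```

apply_moves(
  moves=[
    [[-1,0,8,0],[0,0,8,0],[0,0,8,0],[0,0,8,0],[0,0,6,0],[0,0,3,0],[0,0,1,0],[0,0,0,0],[0,0,0,0],[0,0,0,0]],
  ],
)

```text
clock: 6.15
eef_pos: [0.6519, -0.0016, 0.0981]
tool_rot: [0.622, 0.783, -0.015, -0.022]
ft_force: [0.1, -0.2, 0.6]
grip_width: 0.0853
```

apply_moves(
  moves=[
    [[0,0,0,0],[0,0,0,0],[0,0,0,0],[0,0,0,0],[0,0,0,0],[0,0,0,0],[0,0,0,0],[0,0,0,0],[0,0,0,0],[0,0,0,0]],
  ],
  hand=-1,
)

```text
clock: 7.15
eef_pos: [0.6529, -0.0017, 0.0996]
tool_rot: [0.622, 0.783, -0.014, -0.021]
ft_force: [-0.3, -0.6, 0.2]
grip_width: 0.0234
```

```bash
python3 -c "
from h import *
togo(.6515,-.002,.1,103)"
```

```text
t 7.15 tcp [652.9  -1.7  99.6] yaw 103.09 tilt [-0.051  0.004 -0.999] q [ -0.2  38.5  16.4  70.8   0.2 -13.4] F [-0.3 -0.6  0.2] w 0.0234
tool mm [ 0.  -1.4 -0.4] turn 0.1
```

apply_moves(
  moves=[
    [[0,0,-5,0],[0,-0.5,-10,0],[0,-0.5,-11,0],[0,-0.5,-12,0],[0,-0.5,-12,0],[0,-0.5,-12,0],[0,-0.5,-12,0],[0,-0.5,-12,0],[0,-0.5,-12,0],[0,0,-10,0]],
  ],
)

```text
clock: 8.15
eef_pos: [0.6537, -0.0031, 0.2164]
tool_rot: [0.622, 0.783, -0.015, -0.022]
ft_force: [0.5, 0.0, -2.2]
grip_width: 0.0234
```

```bash
python3 -c "
from h import *
togo(.523,.1765,.2,105.2)"
```

```text
t 8.15 tcp [653.7  -3.1 216.4] yaw 103.08 tilt [-0.053  0.004 -0.999] q [ -0.4  35.2  28.2  86.    0.2 -13.5] F [ 0.5  0.  -2.2] w 0.0234
tool mm [204.2 -85.5  24.1] turn -2.1
```

apply_moves(
  moves=[
    [[15,-6,0,0],[20,-8,0,0],[22,-9,0,0],[22,-9,0,0],[22,-9,0,0],[22,-9,0,0],[22,-9,0,0],[22,-9,0,0],[20,-8,0,-1],[16,-7,0,-1]],
  ],
)

```text
clock: 9.15
eef_pos: [0.5263, 0.1796, 0.2325]
tool_rot: [0.61, 0.792, -0.011, -0.018]
ft_force: [0.4, -0.4, -1.2]
grip_width: 0.0234
```

apply_moves(
  moves=[
    [[0,0,0,0],[0,0,0,0],[0,0,0,0],[0,0,0,0],[0,0,0,0],[0,0,0,0],[0,0,0,0],[0,0,0,0],[0,0,0,0],[0,0,0,0]],
  ],
)

```text
clock: 10.15
eef_pos: [0.5272, 0.1786, 0.2342]
tool_rot: [0.61, 0.792, -0.01, -0.017]
ft_force: [0.8, -0.6, -2.6]
grip_width: 0.0237
```

```bash
python3 -c "
from h import *
togo(.523,.1765,.2,105.2)
for n in ('wrist','side','top'): snap(n,f'pics/{n}2.png')
w=cv2.imread('pics/wrist2.png')[60:300,200:520]; s=cv2.imread('pics/side2.png')[60:220,220:400]
cv2.imwrite('pics/m2.png',np.hstack([cv2.resize(w,None,fx=1.25,fy=1.25),cv2.resize(s,(338,300))]))
cv2.imwrite('pics/m2.png',np.hstack([cv2.resize(w,(400,300)),cv2.resize(s,(338,300),interpolation=cv2.INTER_CUBIC)]))
"
```

```text
t 10.15 tcp [527.2 178.6 234.2] yaw 104.74 tilt [-0.04   0.005 -0.999] q [18.2 22.2  9.9 79.8  1.   3.4] F [ 0.8 -0.6 -2.6] w 0.0237
tool mm [-1.5 -3.3 34.3] turn -0.5
```

View pics/m2.png

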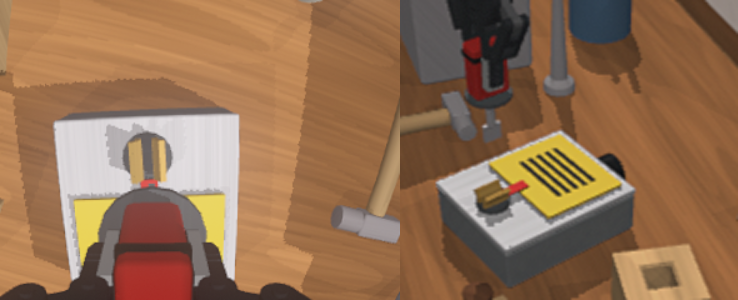

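The wrist crop shows the fastener at full-image (319,186), just ahead of the flange. The side crop shows the blade hanging nearly upright with its tip at about (268,133). I'll zoom in to measure both.

```bash
python3 -c "
from h import *
w=cv2.imread('pics/wrist2.png')[155:215,290:350]; s=cv2.imread('pics/side2.png')[90:190,240:310]
cv2.imwrite('pics/m3.png',np.hstack([cv2.resize(w,(480,480),interpolation=cv2.INTER_CUBIC),cv2.resize(s,(320,480),interpolation=cv2.INTER_CUBIC)[:, :320]]))
"
```

```text
(no output)
```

View pics/m3.png

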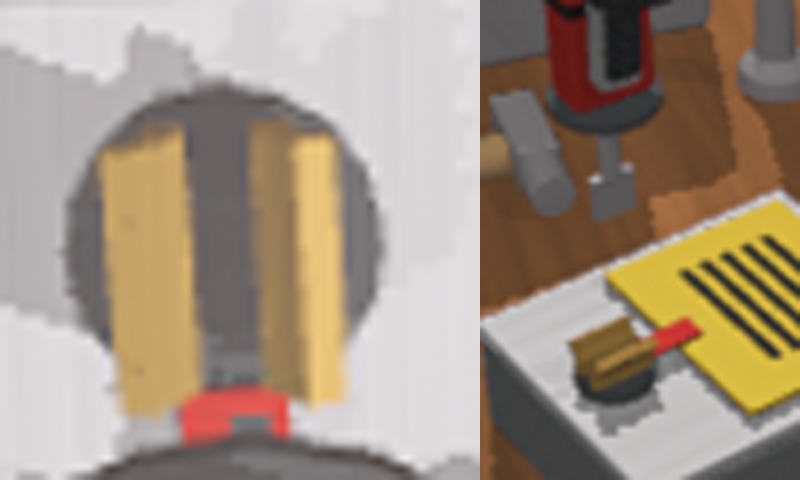

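```bash
python3 - <<'E'
from h import *
c=load("pics/wrist2.npz",True); s=load("pics/side2.npz")
print("slot w",at(c,318.1,184.6,.066), "r",np.linalg.norm(at(c,290+67/8,184.6,.066)-at(c,290+382/8,184.6,.066)))
a,b=at(c,290+225/8,155+100/8,.066),at(c,290+232/8,155+370/8,.066); d=b-a; print("yaw",np.degrees(np.arctan2(d[1],d[0])))
print("tip side",at(s,269.5,134.6,.1445))
f=lambda x,y:(240+(x-480)/4.571,90+y/4.8)
print("slot side (floor est)",at(s,*f(617,372),.066), "tongue",at(s,*f(697,331),.069),at(s,*f(657,345),.069))
togo(.523,.1765,.2,105.2)
E
```

```text
slot w [0.52187665 0.17484916 0.066     ] r 0.03881896434734347
yaw 15.985908469036218
tip side [0.52886571 0.17492528 0.1445    ]
slot side (floor est) [0.52268427 0.16819668 0.066     ] tongue [0.56508582 0.17993127 0.069     ] [0.5445604  0.17660352 0.069     ]
t 10.3 tcp [527.2 178.7 234.2] yaw 104.75 tilt [-0.04   0.005 -0.999] q [18.2 22.2  9.9 79.8  1.   3.4] F [ 0.7 -0.  -2.3] w 0.0231
tool mm [-1.6 -3.3 34.3] turn -0.5
```

apply_moves(
  moves=[
    [[-1,-3,0,-0.7],[-1,-2,0,0],[0,0,6,0],[0,0,8,0],[0,0,8,0],[0,0,8,0],[0,0,8,0],[0,0,6,0],[0,0,4,0],[0,0,0,0]],
  ],
)

```text
clock: 11.3
eef_pos: [0.5193, 0.1753, 0.1807]
tool_rot: [0.605, 0.796, -0.011, -0.018]
ft_force: [-0.4, -0.2, -1.3]
grip_width: 0.0235
```

```bash
python3 -c "
from h import *
togo(.5225,.1755,.1555,105.5)
for n in ('side','top','wrist'): snap(n,f'pics/{n}3.png')
s=cv2.imread('pics/side3.png')[90:190,240:310];t=cv2.imread('pics/wrist3.png')[155:275,250:370]
cv2.imwrite('pics/m4.png',np.hstack([cv2.resize(s,(336,480),interpolation=cv2.INTER_CUBIC),cv2.resize(t,(460,480),interpolation=cv2.INTER_CUBIC)]))"
```

```text
t 11.3 tcp [519.3 175.3 180.7] yaw 105.53 tilt [-0.043  0.004 -0.999] q [18.1 23.   3.  72.2  1.   2.6] F [-0.4 -0.2 -1.3] w 0.0235
tool mm [-1.   4.2 25. ] turn 0.0
```

View pics/m4.png

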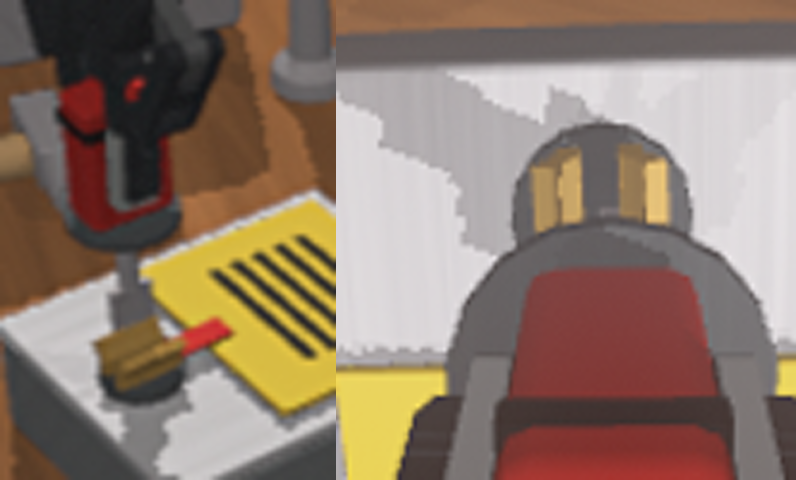

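The blade sits just above the ribs. The slot centre is about 2 mm to the image left, which is tool -x.

apply_moves(
  moves=[
    [[-1,2,0,0],[-0.5,1,3,0],[0,0,4,0],[0,0,4,0],[0,0,4,0],[0,0,3,0],[0,0,2,0],[0,0,2,0],[0,0,1,0],[0,0,0,0]],
  ],
)

```text
clock: 12.45
eef_pos: [0.5233, 0.1751, 0.1577]
tool_rot: [0.605, 0.796, -0.009, -0.017]
ft_force: [0.1, -0.3, -3.1]
grip_width: 0.0233
```

```bash
python3 -c "
from h import *
togo(.522,.175,.1555,105.5)"
```

```text
t 12.45 tcp [523.3 175.1 157.7] yaw 105.53 tilt [-0.039  0.006 -0.999] q [18.  24.2  1.2 69.   1.   2.4] F [ 0.1 -0.3 -3.1] w 0.0233
tool mm [ 0.2 -1.2  2.2] turn 0.0
```

apply_moves(
  moves=[
    [[0,0,1,0],[0,0,0,0],[0,0,0,-5],[0,0,0,-6],[0,0,0,-6],[0,0,0,-6],[0,0,0,-6],[0,0,0,0],[0,0,0,0],[0,0,0,0]],
  ],
)

```text
clock: 13.45
eef_pos: [0.5244, 0.1737, 0.157]
tool_rot: [0.38, 0.925, -0.006, -0.017]
ft_force: [-0.1, -0.3, -2.2]
grip_width: 0.0236
```

```bash
python3 -c "
from h import *
togo(.522,.175,.1565,204.5)"
```

```text
t 13.45 tcp [524.4 173.7 157. ] yaw 135.32 tilt [-0.036  0.002 -0.999] q [ 17.9  24.2   1.1  68.8   0.8 -27.4] F [-0.1 -0.3 -2.2] w 0.0236
tool mm [ 2.6 -0.8  0.6] turn -69.2
```

apply_moves(
  moves=[
    [[0.5,0,0,-7],[0.5,0,0,-8],[0.5,0,0,-8],[0,0,0,-8],[0,0,0,-8],[0,0,0,-8],[0,0,0,-8],[0,0,0,-8],[0,0,0,-7],[0,0,0,0]],
  ],
)

```text
clock: 14.45
eef_pos: [0.5264, 0.1735, 0.1571]
tool_rot: [-0.236, 0.972, 0.003, -0.014]
ft_force: [-0.4, -0.3, -1.8]
grip_width: 0.0232
```

```bash
python3 -c "
from h import *
togo(.522,.175,.1565,205.5)
print(telemetry.get_obs()['ft_torque'])
for n in ('side','top','wrist'): snap(n,f'pics/{n}4.png')
s=cv2.imread('pics/side4.png')[90:210,230:350];t=cv2.imread('pics/wrist4.png')[100:300,200:400]
cv2.imwrite('pics/m5.png',np.hstack([cv2.resize(s,(400,400),interpolation=cv2.INTER_CUBIC),cv2.resize(t,(400,400))]))"
```

```text
t 14.45 tcp [526.4 173.5 157.1] yaw -152.66 tilt [-0.029 -0.001 -1.   ] q [ 18.   24.1   1.1  68.5   0.5 -99.3] F [-0.4 -0.3 -1.8] w 0.0232
tool mm [3.2 3.3 0.7] turn 1.8
[-0.05515512 -0.01659365  0.00830612]
```

View pics/m5.png

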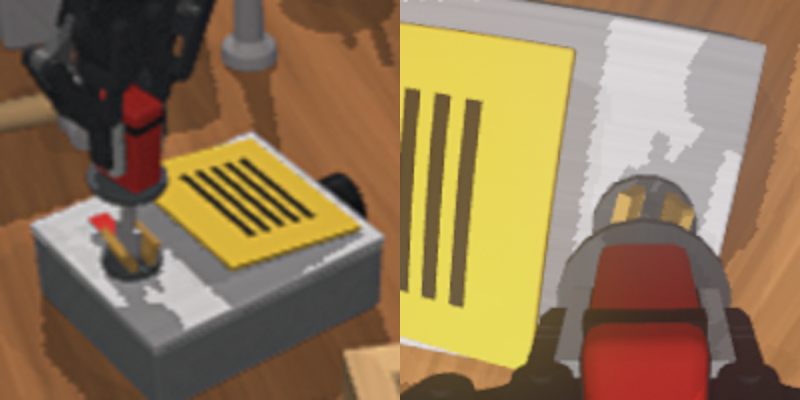

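The side and wrist views show the tongue swung off and perpendicular, and the panel raised. Next I lift clear.

apply_moves(
  moves=[
    [[0,0,0,0],[0,0,0,0],[0,0,-3,0],[0,0,-6,0],[0,0,-10,0],[0,0,-12,0],[0,0,-12,0],[0,0,-14,0],[0,0,-12,0],[0,0,-8,0]],
  ],
)

```text
clock: 15.6
eef_pos: [0.5285, 0.1735, 0.2417]
tool_rot: [-0.233, 0.972, 0.003, -0.013]
ft_force: [-0.1, 0.7, -2.5]
grip_width: 0.0232
```

```bash
python3 -c "
from h import *
togo(.652,-.003,.22,193)
for n in ('side','top','wrist'): snap(n,f'pics/{n}5.png')"
```

```text
t 15.6 tcp [528.5 173.5 241.7] yaw -153.03 tilt [-0.028 -0.    -1.   ] q [ 17.9  21.6  10.1  80.    0.5 -99. ] F [-0.1  0.7 -2.5] w 0.0232
tool mm [ -30.6 -213.6   18.3] turn 14.0
```

apply_moves(
  moves=[
    [[0,0,0,8],[0,0,0,8.5],[0,0,0,8.5],[0,0,0,8.5],[0,0,0,8.5],[0,0,0,8.5],[0,0,0,8.5],[0,0,0,8.5],[0,0,0,8.5],[0,0,0,8.5]],
  ],
)

```text
clock: 16.75
eef_pos: [0.5231, 0.1719, 0.2313]
tool_rot: [0.49, 0.871, -0.014, -0.018]
ft_force: [0.8, 1.3, -1.8]
grip_width: 0.0233
```

```bash
python3 -c "
from h import *
togo(.653,-.002,.22,103)"
```

```text
t 16.75 tcp [523.1 171.9 231.3] yaw 121.25 tilt [-0.045 -0.006 -0.999] q [ 17.9  22.    9.1  79.7   0.5 -13.3] F [ 0.8  1.3 -1.8] w 0.0233
tool mm [-216.2   21.1    6.5] turn 18.2
```

apply_moves(
  moves=[
    [[0,0,0,8.5],[0,0,0,8.5],[-18,8,0,1],[-26,11,0,0],[-28,12,0,0],[-28,13,0,0],[-28,13,0,0],[-28,12,0,0],[-24,10,0,0],[-17,8,0,0]],
  ],
)

```text
clock: 17.75
eef_pos: [0.65, -0.0042, 0.2146]
tool_rot: [0.62, 0.784, -0.023, -0.023]
ft_force: [0.2, 0.9, -1.2]
grip_width: 0.0236
```

apply_moves(
  moves=[
    [[0,0,0,0],[0,0,0,0],[0,0,0,0],[0,0,0,0],[0,0,0,0],[0,0,0,0],[0,0,0,0],[0,0,0,0],[0,0,0,0],[0,0,0,0]],
  ],
)

```text
clock: 18.75
eef_pos: [0.648, -0.0027, 0.2117]
tool_rot: [0.62, 0.784, -0.025, -0.025]
ft_force: [-0.7, -1.2, -2.5]
grip_width: 0.0234
```

```bash
python3 -c "
from h import *
togo(.653,-.002,.1,103)
for n in ('side','top','wrist'): snap(n,f'pics/{n}6.png')
s=cv2.imread('pics/side6.png')[120:260,300:440];t=cv2.imread('pics/wrist6.png')[100:300,220:420]
cv2.imwrite('pics/m6.png',np.hstack([cv2.resize(s,(400,400),interpolation=cv2.INTER_CUBIC),cv2.resize(t,(400,400))]))"
```

```text
t 18.75 tcp [648.   -2.7 211.7] yaw 103.32 tilt [-0.071 -0.007 -0.997] q [ -0.   35.5  27.9  86.5  -0.4 -13.4] F [-0.7 -1.2 -2.5] w 0.0234
tool mm [ -1.5  12.8 111.1] turn 0.3
```

View pics/m6.png

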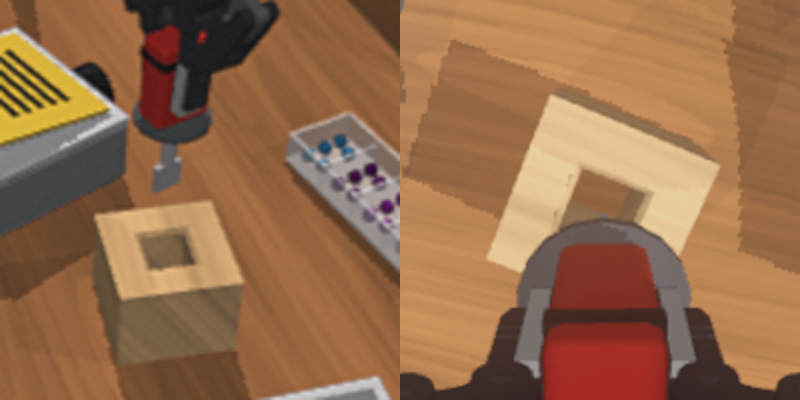

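apply_moves(
  moves=[
    [[-1,4,0,0],[0,3,0,0],[0,0.5,6,0],[0,0.5,8,0],[0,0.5,8,0],[0,0.5,8,0],[0,0.5,8,0],[0,0.5,6,0],[0,0,0,0],[0,0,0,0]],
  ],
)

```text
clock: 19.9
eef_pos: [0.6544, -0.0019, 0.1607]
tool_rot: [0.62, 0.784, -0.026, -0.027]
ft_force: [-0.4, -0.7, -1.6]
grip_width: 0.0235
```

```bash
python3 -c "
from h import *
togo(.6555,-.002,.1,103)
for n in ('side','wrist'): snap(n,f'pics/{n}7.png')
s=cv2.imread('pics/side7.png')[120:260,300:440];t=cv2.imread('pics/wrist7.png')[100:300,220:420]
cv2.imwrite('pics/m7.png',np.hstack([cv2.resize(s,(400,400),interpolation=cv2.INTER_CUBIC),cv2.resize(t,(400,400))]))"
```

```text
t 19.9 tcp [654.4  -1.9 160.7] yaw 103.28 tilt [-0.075 -0.007 -0.997] q [  0.   37.6  24.1  80.7  -0.4 -13.3] F [-0.4 -0.7 -1.6] w 0.0235
tool mm [-0.9  5.6 60.5] turn 0.3
```

View pics/m7.png

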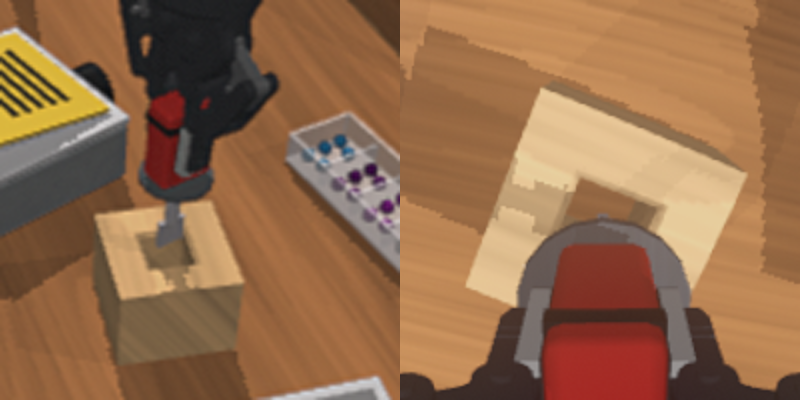

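The side view shows the blade tip at the mouth of the hole, inside its edges. I'll descend.

apply_moves(
  moves=[
    [[0,0.5,5,0],[0,0.5,7,0],[0,0.5,8,0],[0,0.5,8,0],[0,0.5,8,0],[0,0.5,8,0],[0,0.5,6,0],[0,0,3,0],[0,0,0,0],[0,0,0,0]],
  ],
)

```text
clock: 21.0
eef_pos: [0.6541, -0.0014, 0.1032]
tool_rot: [0.62, 0.784, -0.026, -0.027]
ft_force: [-0.7, -0.7, -1.7]
grip_width: 0.0234
```

```bash
python3 -c "
from h import *
togo(.654,-.002,.1,103)"
```

```text
t 21.0 tcp [654.1  -1.4 103.2] yaw 103.29 tilt [-0.074 -0.007 -0.997] q [  0.1  39.5  18.8  73.5  -0.4 -13.2] F [-0.7 -0.7 -1.7] w 0.0234
tool mm [-0.6 -0.   3.2] turn 0.3
```

Now the last 2–3 mm down, then release.

apply_moves(
  moves=[
    [[0,0,1,0],[0,0,1,0],[0,0,0.5,0],[0,0,0,0],[0,0,0,0],[0,0,0,0],[0,0,0,0],[0,0,0,0],[0,0,0,0],[0,0,0,0]],
  ],
)

```text
clock: 22.0
eef_pos: [0.6551, -0.0015, 0.1024]
tool_rot: [0.62, 0.784, -0.025, -0.025]
ft_force: [0.2, 1.8, -2.3]
grip_width: 0.0234
```

apply_moves(
  moves=[
    [[0,0,0,0],[0,0,0,0],[0,0,0,0],[0,0,0,0],[0,0,0,0],[0,0,0,0],[0,0,0,0],[0,0,0,0],[0,0,0,0],[0,0,0,0]],
  ],
  hand=1,
)

```text
clock: 23.0
eef_pos: [0.6562, -0.0015, 0.1042]
tool_rot: [0.62, 0.784, -0.024, -0.024]
ft_force: [0.6, -0.0, 0.5]
grip_width: 0.0855
```

apply_moves(
  moves=[
    [[0,0,-4,0],[0,-0.5,-8,0],[0,-1,-12,0],[0,-1,-14,0],[0,-1,-15,0],[0,-1,-15,0],[0,-1,-15,0],[0,-1,-15,0],[0,0,-12,0],[0,0,0,0]],
  ],
)

```text
clock: 24.0
eef_pos: [0.6583, -0.0023, 0.2285]
tool_rot: [0.62, 0.784, -0.021, -0.021]
ft_force: [0.1, -0.1, -0.1]
grip_width: 0.0854
```

```bash
python3 -c "
from h import *
togo(.654,-.002,.1,103)
for n in ('side','wrist','top'): snap(n,f'pics/{n}8.png')
s=cv2.imread('pics/side8.png')[100:340,230:470];t=cv2.imread('pics/wrist8.png')[100:300,220:420]
cv2.imwrite('pics/m8.png',np.hstack([cv2.resize(s,(400,400),interpolation=cv2.INTER_CUBIC),cv2.resize(t,(400,400))]))"
```

```text
t 24.0 tcp [658.3  -2.3 228.5] yaw 103.29 tilt [-0.059 -0.007 -0.998] q [ -0.   36.1  31.4  88.7  -0.4 -13.3] F [ 0.1 -0.1 -0.1] w 0.0854
tool mm [  0.5   3.5 128.5] turn 0.3
```

View pics/m8.png

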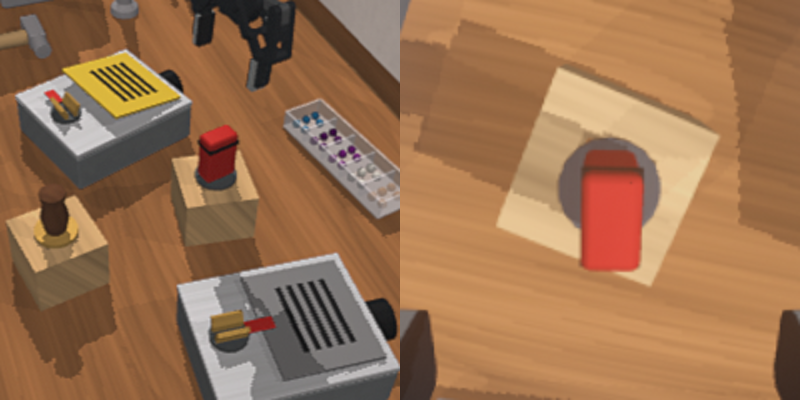

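The side view shows the yellow panel raised with its tongue swung about 90° away. The screwdriver is upright on its flange in its stand, centred, and the silver tongue is still over its panel. The gripper is clear.

```bash
python3 -c "
from h import *
workorder.job_done()"
```

```text
the job is handed in; nothing more can be done
```

The gold fastener is open and the yellow panel has popped up. The screwdriver is back upright in its own stand, and the job was handed in after about 24 s on the robot's clock. `job_done()` gave no verdict, so the results rest on my own checks.

- **What I did:** I gripped the red-handled screwdriver and set its blade in the locked gold slot. I turned it about 102° counter-clockwise, then lifted it clear and set it back on its flange.
- **Last checks by picture and force:**
  - The gold tongue is swung about 90° off the panel and the panel is visibly raised. I could not read the joint angles directly.
  - The silver tongue is still over its panel.
  - The screwdriver stands upright and looks centred. I did not measure its position again after letting go.
  - The gripper is open, about 125 mm above where it let go, and the force reading is near zero.
- **What disagreed:**
  - The tool's tilt drifted by about 0.02–0.07 rad during the run. I allowed for it with small sideways corrections.
  - Early estimates of the slot position differed by 2–4 mm, and one from the side camera was about 7 mm off. I dropped the side-camera one and corrected the rest from a close wrist view.

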